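Unstack the canisters onto their mats

ROBOT

A 7-joint arm with a two-finger parallel gripper is mounted at the origin on the work surface. World frame = base frame: x ahead of the robot, y to its left, z up, the work surface at z = 0. Lengths are in m, angles in rad, forces in N, time in s.
With the tool pointing down it reaches from about 0.4 to 0.9 m from the base axis. Payload 5.5 kg.
Tool frame: the origin (TCP) lies midway between the tips of the shut fingers; the grasp point (between the pads) lies 19 mm behind it (manip.grip_depth is the distance from the TCP to the grasp point, in m); z points along the fingers, x is the direction in which the jaws open and shut, and the axes are right-handed (so a half turn about z gives the same grasp; the last joint's range is limited). The gripper opens to 92 mm and grips with 3 to 60 N. Pads are 19 mm wide; open, the fingers measure 130 mm over their backs; the gripper's body (75 mm by 190 mm) begins 47 mm behind the grasp point.
Start: joints at [1.489, 0.501, -0.427, 1.55, 0.221, 1.138, -0.21], TCP at [0.22, -0.612, 0.227] pointing down, gripper open.
Joint ranges: [-2.88, 2.88], [-0.31, 2.03], [-1.54, 1.56], [0.2, 2.42], [-1.41, 4.55], [0.19, 2.02], [-2.57, 2.57]. Speed limits (rad/s): [2.57, 2.57, 3.14, 3.14, 3.14, 3.14, 3.14].

INTERFACE

Orientations are given as a unit quaternion [x, y, z, w].
In Python, from bench import manip, effector, viewer gives the robot as it stands. Calls block until the motion is done:
- manip.move_pose(position, orientation): joint-space move of the TCP to a pose.
- manip.servo_line(position, ori=None, vel=0.15): straight line of the TCP; ori=None keeps the orientation; vel is the mean speed in m/s.
- manip.movej(angles): joint-space move.
- effector.open_jaws() and effector.close(f_grip=None): open the fingers fully, or close them until they stop; f_grip is the grip in N (None keeps the last).
- manip.sleep(seconds).
- manip.solve_ik(position, orientation): joint angles nearest the present ones, or None.
- viewer.get_image(name): name is "scene" or "side" or "wrist"; returns the picture (480x640x3 uint8, red, green, blue); there is no depth.
- viewer.get_calibration(name): a dict with "vfov" (degrees; the focal length in pixels is half the picture's height over the tangent of half this angle, whatever the lens; pixels are square), "cx", "cy" (the principal point, pixels), "eye" and "attitude" of the camera in the world. Camera axes: x right, y down, z forward; pixel columns grow to the right and rows downward; lengths in m; the calibration is good to about 2 mm. A picture is of the moment at which its call begins: read the wrist's pose just before it. get_calibration takes no time and is no camera call; for the wrist camera it gives the pose at the moment of the call.
A pose or a line that the arm cannot do raises manip.PlanningError and nothing moves.
- manip.hand_in(): hands the job in, once; it reports no verdict.
Readings, each from a call of its own:
- manip.current_clock(): time.
- manip.current_q(): joint angles.
- manip.current_joint_velocities(): joint speeds.
- manip.current_tau(): joint torques, N m.
- manip.current_tool_pos(): TCP position.
- manip.current_tcp_rot(): TCP orientation.
- manip.current_force(): force on the tool from outside, world axes, zero at the start.
- manip.current_wrist_torque(): the same for the moment, N m.
- manip.current_finger_gap(): finger opening in m.
Only numpy, scipy, OpenCV 4.12 (cv2) and the standard library are available. Lean on these libraries where they do the work, as an engineer would, in place of code of your own. Each camera call takes 0.05 s, during which the arm holds its last target. There are 200 camera calls.

TASK

The four stoneware canisters are stacked in two pairs on the cutting board; take the stacks apart one canister at a time, the small one off before the large one under it is moved, and stand each upright and centred, wholly on the cork mat of its own shape and size, with the square ones turned in line with their square mats. Set them down without dropping any, and leave the kettle and the yellow gourd where they are.

Things in the scene. Friction and masses are not known exactly. Their poses are not given: they have to be found in the camera images.
- big_round_c (a point): Large round canister of white stoneware with a flat lid of the same white stoneware, 60 mm in diameter, 66 mm tall including the lid, flat on top, no knob; about 0.35 kg. At the start it stands on the cutting board with one of the small canisters (either one) standing loose on its lid. The point is its centre, 33 mm above its underside; z is up. Grip it by the sides at this height.
- big_square_c (a point): Large square canister of white stoneware with a flat lid of the same white stoneware, 60 mm square, straight-sided, 66 mm tall including the lid, flat on top, no knob; about 0.35 kg. At the start it stands on the cutting board with one of the small canisters (either one) standing loose on its lid. The point is its centre, 33 mm above its underside; z is up; x and y run square to its side faces. Grip it by the sides at this height.
- small_round_c (a point): Small round canister of white stoneware with a flat pale wooden lid, 44 mm in diameter, 54 mm tall including the lid, plus a dark knob 14 mm across and 10 mm high in the middle of the lid; about 0.15 kg. At the start it stands loose on the lid of one of the large canisters (either one). The point is its centre, 27 mm above its underside; z is up. Grip it by the sides at this height.
- small_square_c (a point): Small square canister of white stoneware with a flat pale wooden lid, 42 mm square, straight-sided, 54 mm tall including the lid, plus a dark knob 14 mm across and 10 mm high in the middle of the lid; about 0.15 kg. At the start it stands loose on the lid of one of the large canisters (either one). The point is its centre, 27 mm above its underside; z is up; x and y run square to its side faces. Grip it by the sides at this height.
- mat_big_round_top (a point): Large round cork mat, 90 mm in diameter, 5 mm thick, fixed to the counter: the place of the large round canister. The point is the centre of its top face; z is up.
- mat_big_square_top (a point): Large square cork mat, 90 mm square, 5 mm thick, fixed to the counter: the place of the large square canister. The point is the centre of its top face; z is up; x and y run along its edges.
- mat_small_round_top (a point): Small round cork mat, 62 mm in diameter, 5 mm thick, fixed to the counter: the place of the small round canister. The point is the centre of its top face; z is up.
- mat_small_square_top (a point): Small square cork mat, 62 mm square, 5 mm thick, fixed to the counter: the place of the small square canister. The point is the centre of its top face; z is up; x and y run along its edges.
- kettle_c (a point): Stainless gooseneck kettle, loose on the cutting board: body 124 mm across at the foot, 138 mm tall overall; the spout reaches 134 mm from its axis along +x, the black handle 106 mm along -x. The point lies on its axis, 60 mm above its underside. Not to be disturbed.
- gourd_c (a point): Lidded ceramic gourd in mustard yellow, loose on the cutting board: 90 mm across at its widest, 119 mm tall with its stalk. The point lies on its axis, 50 mm above its underside. Not to be disturbed.
Not all that is in view belongs to the job. Leave any blue or orange look-alike of the part that bears big_square_c alone.

How it is judged:
At the end, for the whole second after the job is handed in: Each canister stands upright (within 0.1 rad) at rest on the mat of its own shape and size, its centre within 15 mm (large) or 10 mm (small) of the mat's centre; each square one is turned within 0.2 rad of its mat's edges (any of the four ways round) (horizontal distance between big_round_c and mat_big_round_top below 0.015 m and angle between each of big_round_c, big_square_c, small_round_c, small_square_c's own z axis and vertical below 0.1 rad and z of big_round_c in the frame of mat_big_round_top below 0.038 m and linear speed of each of big_round, big_square, small_round, small_square below 0.02 m/s and horizontal distance between big_square_c and mat_big_square_top below 0.015 m and z of big_square_c in the frame of mat_big_square_top below 0.038 m and (angle between the x axis of big_square_c and the x axis of mat_big_square_top, either way round below 0.2 rad or angle between the x axis of big_square_c and the y axis of mat_big_square_top, either way round below 0.2 rad) and horizontal distance between small_round_c and mat_small_round_top below 0.01 m and z of small_round_c in the frame of mat_small_round_top below 0.032 m and horizontal distance between small_square_c and mat_small_square_top below 0.01 m and z of small_square_c in the frame of mat_small_square_top below 0.032 m and (angle between the x axis of small_square_c and the x axis of mat_small_square_top, either way round below 0.2 rad or angle between the x axis of small_square_c and the y axis of mat_small_square_top, either way round below 0.2 rad)); the robot touches nothing.
It fails at once if a canister is dropped or knocked down (more than 0.75 m/s while not held, about 30 mm of free fall) ((linear speed of big_round above 0.75 m/s and contact force between big_round and the fingers below 0.1 N) or (linear speed of big_square above 0.75 m/s and contact force between big_square and the fingers below 0.1 N) or (linear speed of small_round above 0.75 m/s and contact force between small_round and the fingers below 0.1 N) or (linear speed of small_square above 0.75 m/s and contact force between small_square and the fingers below 0.1 N)).
It fails at once if a large canister is shifted by more than 40 mm with a small one still standing on it ((distance of big_round_c from where it was at the start of the episode above 0.04 m and contact force between big_round and small_round above 0.3 N) or (distance of big_round_c from where it was at the start of the episode above 0.04 m and contact force between big_round and small_square above 0.3 N) or (distance of big_square_c from where it was at the start of the episode above 0.04 m and contact force between big_square and small_round above 0.3 N) or (distance of big_square_c from where it was at the start of the episode above 0.04 m and contact force between big_square and small_square above 0.3 N)).
It fails at once if the kettle or the gourd is pushed more than 20 mm or tipped (distance of any of kettle_c, gourd_c from where it was at the start of the episode above 0.02 m or angle between any of kettle_c, gourd_c's own z axis and vertical above 0.2 rad).
It also fails if it takes over 115 s, if anything falls off the work surface, if the arm or the gripper's body presses on something with over 40 N, if the wrist force passes 120 N, or if a joint passes its speed limit or range.

## Working session

There is one attempt and no reset: what is moved stays moved. The work goes in short steps, each a Python script; the robot and the scene stay as the last script left them, time stands still between calls to the robot, and variables do not carry over. Pictures are saved under pics/ and viewed, about 12 in all and at most 16, crops included, and the job is handed in when it is done.

```bash
ls; mkdir -p pics
python3 - <<'E'
from bench import manip, effector, viewer
import cv2
for n in("scene","side","wrist"):
    c=viewer.get_calibration(n);print(n,c)
    im=viewer.get_image(n);cv2.imwrite(f"pics/{n}0.png",im[:,:,::-1])
print(manip.current_clock(),manip.current_tcp_rot(),manip.grip_depth)
E
```

```text
pics
scene {'vfov': 46.29528113866396, 'cx': 322.07192220502867, 'cy': 235.62907836660335, 'eye': array([1.09223443, 0.13784202, 0.99611689]), 'attitude': array([ 0.64569594,  0.70467989, -0.2223996 , -0.19246152])}
side {'vfov': 47.74403816297355, 'cx': 327.7671602711728, 'cy': 243.09296316529057, 'eye': array([-0.1655207 ,  0.91388694,  0.81172396]), 'attitude': array([-0.27098047,  0.83657985, -0.44999085,  0.15560197])}
wrist {'vfov': 67.93742409854082, 'cx': 320.7726043808358, 'cy': 247.28276174433557, 'eye': array([ 0.2931738 , -0.58531317,  0.38328824]), 'attitude': array([ 0.80975429, -0.56854246, -0.08453085,  0.11794912])}
0.15 [ 8.17941520e-01 -5.75300832e-01 -6.15991961e-04 -4.93809622e-04] 0.0188
```

View pics/scene0.png

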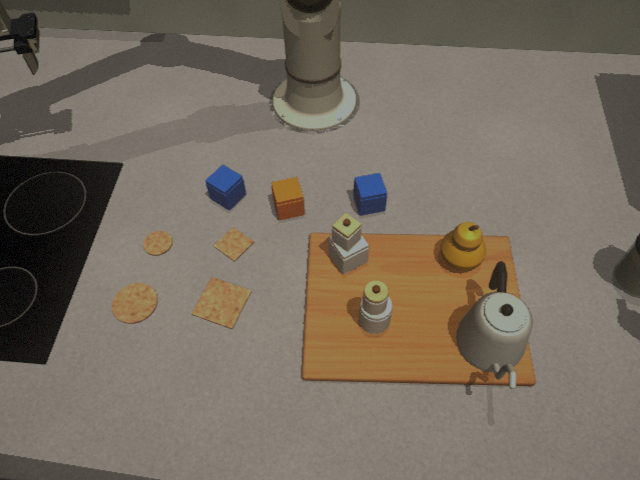

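View pics/side0.png

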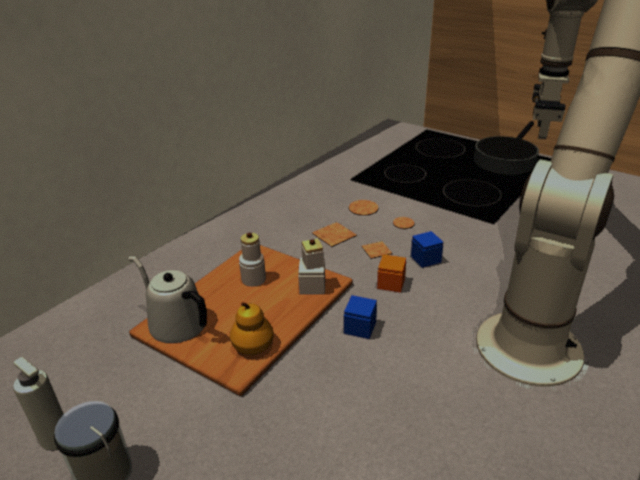

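```bash
cat > h.py <<'E'
from bench import manip, effector, viewer
import cv2, numpy as np
from scipy.spatial.transform import Rotation as R
def rays(cal,px):
    f=240/np.tan(np.radians(cal["vfov"])/2)
    px=np.atleast_2d(np.asarray(px,float))
    d=np.c_[(px[:,0]-cal["cx"])/f,(px[:,1]-cal["cy"])/f,np.ones(len(px))]
    return R.from_quat(cal["attitude"]).apply(d)
def onplane(cal,px,z):
    d=rays(cal,px); return cal["eye"]+d*((z-cal["eye"][2])/d[:,2])[:,None]
def tri(c1,p1,c2,p2):
    A=[];b=[]
    for c,p in((c1,p1),(c2,p2)):
        d=rays(c,p)[0];d/=np.linalg.norm(d);M=np.eye(3)-np.outer(d,d);A.append(M);b.append(M@c["eye"])
    x,r,*_=np.linalg.lstsq(np.vstack(A),np.hstack(b),rcond=None);return x,float(np.sqrt(r.sum()))
def down(a): # jaws open along world yaw a (rad)
    c,s=np.cos(a),np.sin(a)
    return R.from_matrix([[c,s,0],[s,-c,0],[0,0,-1]]).as_quat()
def shot(n,name=None):
    cal=viewer.get_calibration(n);im=viewer.get_image(n)[:,:,::-1].copy()
    if name: cv2.imwrite(f"pics/{name}.png",im)
    return cal,im
E
python3 - <<'E'
from h import *
cs,cd=viewer.get_calibration("scene"),viewer.get_calibration("side")
im=cv2.imread("pics/scene0.png");hsv=cv2.cvtColor(im,cv2.COLOR_BGR2HSV)
m=cv2.inRange(hsv,(5,70,90),(25,255,255));m=cv2.morphologyEx(m,cv2.MORPH_CLOSE,np.ones((5,5)))
for c in cv2.findContours(m,cv2.RETR_EXTERNAL,cv2.CHAIN_APPROX_NONE)[0]:
    if cv2.contourArea(c)<200: continue
    w=onplane(cs,c.reshape(-1,2),0.005)[:,:2]
    (ce,sz,a)=cv2.minAreaRect((w*1000).astype(np.float32));ec=cv2.minEnclosingCircle((w*1000).astype(np.float32))
    print(c.reshape(-1,2).mean(0).round(),np.round(ce,1),np.round(sz,1),round(a,1),np.round(ec[0],1),round(ec[1],1))
for nm,p,q in(("sqknob",(347,222),(312,243)),("rdknob",(376.5,289),(249.5,237)),("kettle knob",(506,310),(168,276)),("gourd",(473,228),(245,306))):
    print(nm,tri(cs,p,cd,q))
for nm,p in(("blue1",(226,172)),("orange",(288,186)),("blue2",(370,182))): print(nm,onplane(cs,p,.05))
print("board",onplane(cs,[(308,235),(518,235),(533,380),(305,377)],.02))
E
```

```text
[525. 366.] [673.6 453.2] [84.9 36.6] 3.5 [673.2 452.1] 45.2
[134. 303.] [ 613.4 -297.5] [88.8 89.7] 4.8 [ 613.1 -297.9] 45.7
[221. 302.] [ 596.8 -124.8] [90.8 91.5] 74.2 [ 597.1 -124.7] 62.7
[157. 243.] [ 468.8 -287.9] [60.9 61.4] 60.5 [ 469.  -288.5] 32.0
[233. 243.] [ 458.  -125.8] [63.1 62.8] 56.7 [ 458.7 -125.3] 43.5
[414. 304.] [549.6 251.4] [360.4 424.4] 3.5 [564.2 251.7] 263.4
[288. 198.] [325.8 -24.7] [112.1  66.3] 19.6 [326.1 -25. ] 62.1
sqknob (array([0.48147216, 0.11470036, 0.14224722]), 0.0004967126568977518)
rdknob (array([0.61788637, 0.17506275, 0.14008968]), 0.0005620577351988084)
kettle knob (array([0.6437651 , 0.39087335, 0.14771674]), 0.000313134755982791)
gourd (array([0.46525376, 0.35138063, 0.12677501]), 0.0008605368095071178)
blue1 [[ 0.30090034 -0.16432341  0.05      ]]
orange [[ 0.32964607 -0.02213364  0.05      ]]
blue2 [[0.30439939 0.15455183 0.05      ]]
board [[0.43389604 0.03156334 0.02      ]
 [0.39820896 0.46931696 0.02      ]
 [0.7117492  0.46385513 0.02      ]
 [0.74128514 0.05894358 0.02      ]]
```

Run:
```python
from h import *
for a in (-1.57,-1.2,-0.6,0):
    try: manip.move_pose([0.55-0.03,0.145,0.32],down(a));break
    except manip.PlanningError as e: print(a,e)
print(a,manip.current_q().round(2) if hasattr(manip.current_q(),'round') else manip.current_q(),manip.current_clock())
cal,im=shot("wrist","w1");print(cal)
```

```text
-1.57 [ 0.51  0.34 -1.03  1.7   0.3   1.28 -2.16] 3.0333
{'vfov': 67.93742409854082, 'cx': 320.7726043808358, 'cy': 247.28276174433557, 'eye': array([0.59861192, 0.14381551, 0.47728495]), 'attitude': array([ 0.69977836, -0.69939918, -0.10307137,  0.10260274])}
```

View pics/w1.png

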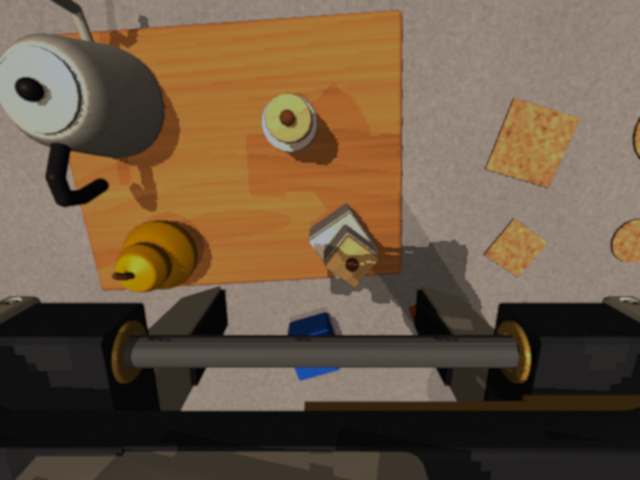

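Run:
```python
import cv2,numpy as np
im=cv2.imread("pics/w1.png")
a=cv2.resize(im[190:300,290:400],None,fx=5,fy=5,interpolation=cv2.INTER_CUBIC)[:, :]
b=cv2.resize(im[85:161,250:296+34],None,fx=3,fy=3,interpolation=cv2.INTER_CUBIC)
c=np.zeros((550,800,3),np.uint8);c[:550,:550]=a;c[:b.shape[0],550:550+b.shape[1]]=b[:,:250]
cv2.imwrite("pics/c1.png",c)
```

```text
(no output)
```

View pics/c1.png

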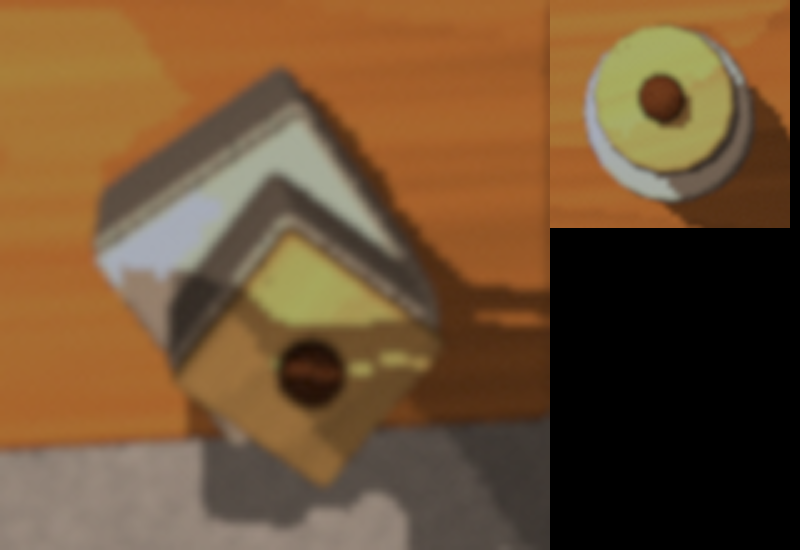

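Run:
```python
from h import *
cal=dict(vfov=67.93742409854082,cx=320.7726043808358,cy=247.28276174433557,eye=np.array([0.59861192,0.14381551,0.47728495]),attitude=np.array([0.69977836,-0.69939918,-0.10307137,0.10260274]))
def quad(p,z):
    w=onplane(cal,np.array(p)/5+[290,190],z)[:,:2]*1000
    for i in range(len(w)-1):
        d=w[i+1]-w[i];print(' side',np.linalg.norm(d).round(1),'yaw%90',np.degrees(np.arctan2(d[1],d[0])).round(1)%90)
    print(w.round(1),w.mean(0).round(1))
quad([(290,232),(438,342),(325,487),(178,378),(290,232)][:4],.132)
quad([(98,255),(295,110),(437,300)],.078)
print(onplane(cal,[288.3,117.7],.132))
cs=viewer.get_calibration("scene")
# board thickness check: edge corners at z=.012 wrist vs scene
print(onplane(cal,[(401,12),(400,273)],.012),onplane(cs,[(305,377),(308,235)],.012))
```

```text
side 38.5 yaw%90 52.900000000000006
 side 39.0 yaw%90 55.30000000000001
 side 39.2 yaw%90 51.9
[[506.3 116.7]
 [483.   86. ]
 [451.  108.2]
 [475.2 139.1]] [478.9 112.5]
 side 56.6 yaw%90 37.2
 side 56.8 yaw%90 37.30000000000001
[[486.3 157.1]
 [520.5 112. ]
 [475.3  77.6]] [494.  115.6]
[[0.61829433 0.17370575 0.132     ]]
[[0.73839073 0.05293436 0.012     ]
 [0.42144436 0.03365188 0.012     ]] [[0.73840885 0.05829695 0.012     ]
 [0.42850047 0.03069231 0.012     ]]
```

```bash
cat >> h.py <<'E'
def choose(pick,ya,place,yb,opts):
    """tool yaw offset (rad) reachable at both ends, farthest from joint limits"""
    lo=np.array([-2.88,-.31,-1.54,.2,-1.41,.19,-2.57]);hi=np.array([2.88,2.03,1.56,2.42,4.55,2.02,2.57]);best=(-1,None)
    for o in opts:
        m=[]
        for p,y in((pick,ya),(place,yb)):
            for z in(p[2],.26):
                q=manip.solve_ik([p[0],p[1],z],down(y+o))
                m.append(-1 if q is None else min(np.min(q-lo),np.min(hi-q)))
        if min(m)>best[0]: best=(min(m),o)
    print("choose",best);return best[1]
def transfer(pick,ya,place,yb,o,f,zt=.26):
    """pick/place: TCP positions at grasp/expected release"""
    manip.move_pose([pick[0],pick[1],zt],down(ya+o))
    effector.open_jaws()
    manip.servo_line(pick,vel=.12)
    effector.close(f);print("gap",manip.current_finger_gap())
    manip.servo_line([pick[0],pick[1],pick[2]+.02],vel=.05)
    manip.servo_line([pick[0],pick[1],zt],vel=.15)
    print("lift gap",manip.current_finger_gap(),manip.current_force())
    manip.move_pose([place[0],place[1],zt],down(yb+o))
    manip.servo_line([place[0],place[1],place[2]+.015],vel=.15)
    manip.sleep(.2);f0=manip.current_force()[2]
    z=place[2]+.008
    while z>place[2]-.008:
        manip.servo_line([place[0],place[1],z],vel=.02)
        if manip.current_force()[2]-f0>1.0: break
        z-=.001
    print("touch z-expected",z-place[2],manip.current_force()[2]-f0,"clock",manip.current_clock())
def release(zt=.26):
    effector.open_jaws();p=manip.current_tool_pos();manip.servo_line([p[0],p[1],zt],vel=.2)
E
python3 - <<'E'
from h import *
r=np.radians; G=manip.grip_depth
pick=[.479,.1125,.012+.066+.027-G]; place=[.458,-.1255,.005+.027-G]
o=choose(pick,r(53.4),place,r(56.7),r([0,90,180,-90]))
transfer(pick,r(53.4),place,r(56.7),o,15)
shot("scene","s2")
E
```

```text
choose (np.float64(0.31331728873424347), np.float64(-1.5707963267948966))
gap 0.042072557985679646
lift gap 0.041617505378695324 [-0.32688854 -0.07853099 -2.34145491]
touch z-expected -0.00800000000000001 0.7536154233495144 clock 15.4
```

Run:
```python
from h import *
print(manip.current_tool_pos(),manip.current_force(),manip.current_finger_gap(),R.from_quat(manip.current_tcp_rot()).as_matrix()[:,2])
_,im=shot("side")
cv2.imwrite("pics/c2.png",cv2.resize(im[150:300,300:500],None,fx=4,fy=4,interpolation=cv2.INTER_CUBIC))
```

```text
[ 0.45796804 -0.12549088  0.00617325] [-0.26796789  0.86291492 -1.38080425] 0.04166567669334428 [-7.65862569e-05  1.19566191e-05 -9.99999997e-01]
```

View pics/c2.png

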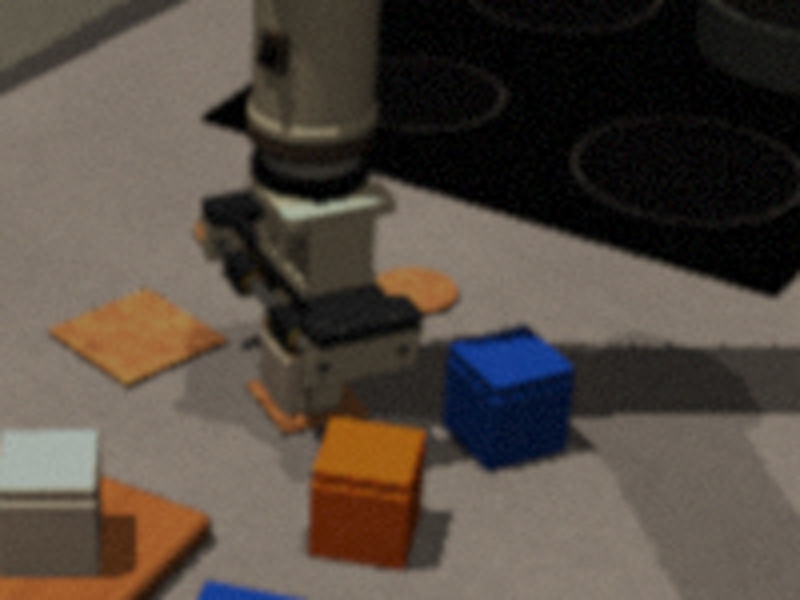

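Run:
```python
from h import *
for z in (.0052,.0045,.004):
    manip.servo_line([.458,-.1255,z],vel=.02);manip.sleep(.2)
    print(z,manip.current_tool_pos()[2],manip.current_force())
    if manip.current_force()[2]>0: break
```

```text
0.0052 0.00534515230571328 [-0.6019877 -0.1943513  2.716561 ]
```

```bash
sed -i 's/    manip.sleep(.2);f0=/    manip.sleep(.3);f0=/; s/z=place\[2\]+.008/z=place[2]+.004/; s/        if manip.current_force()\[2\]-f0>1.0: break/        manip.sleep(.1)\n        if manip.current_force()[2]-f0>2.0: break/' h.py
python3 - <<'E'
from h import *
r=np.radians; G=manip.grip_depth
release()
pick=[.618,.174,.0195+.066+.027-G]; place=[.469,-.288,.005+.027-G]
o=choose(pick,0,place,0,r([-40,-20,0,20,40,140,160,180,200,220,-140]))
transfer(pick,0,place,0,o,15)
print(manip.current_tool_pos()); release()
# look at both smalls from above
manip.move_pose([.49,-.20,.30],down(r(-90)))
cal,im=shot("wrist","w3");print(cal["eye"],cal["attitude"],manip.current_clock())
E
```

```text
choose (np.float64(0.4050404163867589), np.float64(-0.6981317007977318))
gap 0.04359162828760926
lift gap 0.04349841405696505 [ 0.50478101 -0.54020474 -1.65567568]
touch z-expected -0.0010000000000000044 6.646605520684806 clock 30.15
[ 0.46921141 -0.28807787  0.01260179]
[ 0.56794292 -0.20041439  0.45663201] [ 0.70059491 -0.69847604 -0.10347423  0.10291299] 33.3667
```

View pics/w3.png

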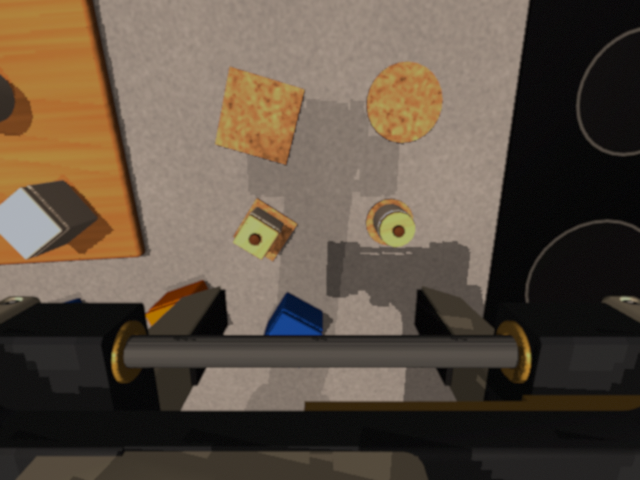

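Run:
```python
from h import *
r=np.radians
def blobs(cal,im,lo,hi,z,amin=150):
    m=cv2.inRange(cv2.cvtColor(im,cv2.COLOR_BGR2HSV),lo,hi);m[295:]=0
    m=cv2.morphologyEx(m,cv2.MORPH_CLOSE,np.ones((7,7)))
    for c in cv2.findContours(m,cv2.RETR_EXTERNAL,cv2.CHAIN_APPROX_NONE)[0]:
        if cv2.contourArea(c)<amin: continue
        w=(onplane(cal,c.reshape(-1,2),z)[:,:2]*1000).astype(np.float32);R_=cv2.minAreaRect(w)
        print(c.reshape(-1,2).mean(0).round(),np.round(R_[0],1),np.round(R_[1],1),round(R_[2],1))
cal=viewer.get_calibration("wrist");blobs(cal,cv2.imread("pics/w3.png"),(22,80,100),(35,255,255),.059)
manip.move_pose([.51,.145,.28],down(r(-90)))
cal,im=shot("wrist","w4");print(cal["eye"])
blobs(cal,im,(0,0,115),(179,60,255),.0855)
a=im[:300,200:460];cv2.imwrite("pics/c4.png",cv2.resize(a,None,fx=2,fy=2,interpolation=cv2.INTER_CUBIC))
```

```text
[255. 237.] [ 460.2 -124.2] [40.3 39.9] 56.6
[394. 229.] [ 469.6 -287.3] [40.6 43.2] 54.4
[277. 102.] [ 606.5 -153.2] [26.  44.9] 57.7
[0.58888236 0.14301868 0.43718555]
[276. 290.] [437.2 192.4] [105.2  12.7] 89.9
[346. 241.] [483.5 119.2] [59.7 56.9] 35.5
[ 38. 165.] [567.5 417.5] [39.5 14.6] 3.4
[284. 109.] [616.3 177.5] [56.4 56.1] 89.9
[528. 144.] [566.9 -65.8] [288.7 247.2] 3.6
[ 33. 127.] [567.3 401.6] [ 97.7 306.9] 75.4
```

View pics/c4.png

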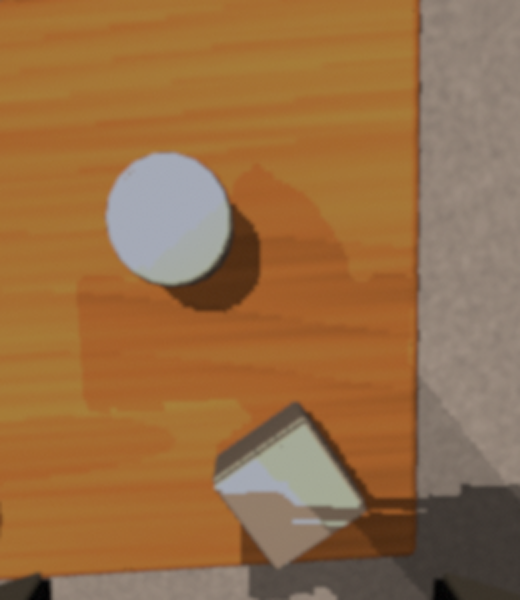

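Run:
```python
from h import *
r=np.radians; G=manip.grip_depth
cal=viewer.get_calibration("wrist")
w=onplane(cal,np.array([(305,420),(214,487),(281,568),(363,508)])/2+[200,0],.0855)[:,:2]
d=np.roll(w,-1,0)-w;ang=np.degrees(np.arctan2(d[:,1],d[:,0]))%90
print(w.mean(0),ang,np.linalg.norm(d,axis=1))
c=w.mean(0);ya=r(np.mean(ang))
pick=[c[0],c[1],.0195+.033-G]; place=[.597,-.1248,.005+.033-G]
yb=r(74.2)
o=choose(pick,ya,place,yb,r([0,90,180,-90]))
transfer(pick,ya,place,yb,o,30)
print(manip.current_tool_pos()); release()
pick=[.6165,.1765,.0195+.033-G]; place=[.6132,-.2977,.005+.033-G]
o=choose(pick,0,place,0,r([-40,-20,0,20,40,140,160,180,200,220,-140]))
transfer(pick,0,place,0,o,30)
print(manip.current_tool_pos()); release()
manip.move_pose([.49,-.20,.30],down(r(-90)))
cal,im=shot("wrist","w5");shot("scene","s5");print(cal["eye"],manip.current_clock())
```

```text
[0.48194558 0.11763345] [37.13258883 37.9831573  38.5113392  33.98630748] [0.0576058  0.05697384 0.05371523 0.05575915]
choose (np.float64(0.18407425377746534), np.float64(-1.5707963267948966))
gap 0.05999141371148724
lift gap 0.06005814570220952 [ 0.0965195  -0.15934634 -5.44759155]
touch z-expected -0.0010000000000000044 9.012771946050613 clock 45.825
[ 0.59717478 -0.12477407  0.01878806]
choose (np.float64(0.323956242286767), np.float64(-0.6981317007977318))
gap 0.05958033908243633
lift gap 0.05988872807290421 [-0.26294669 -0.45392178 -2.71643262]
touch z-expected 0.002999999999999999 2.0092073507821078 clock 58.8417
[ 0.61319374 -0.29770568  0.022221  ]
[ 0.5683641  -0.20101488  0.45727415] 61.8083
```

View pics/w5.png

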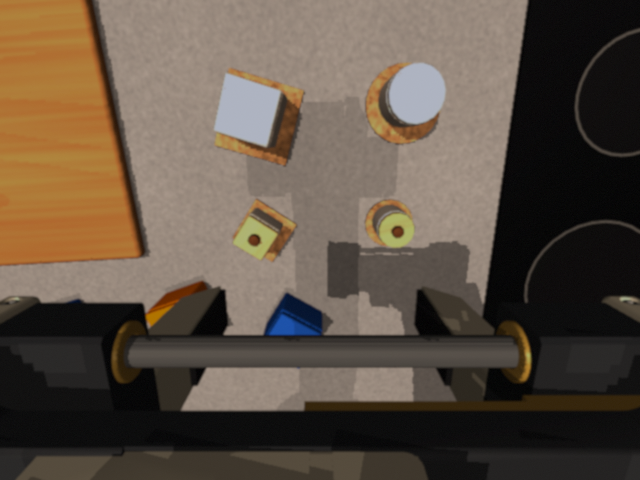

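View pics/s5.png

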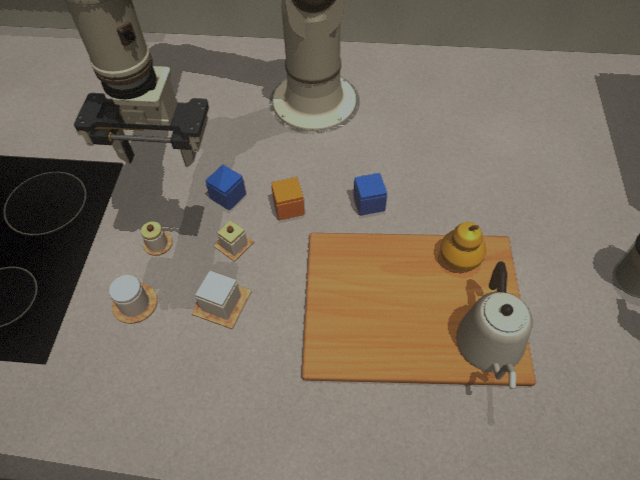

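Run:
```python
from h import *
cal=viewer.get_calibration("wrist");im=cv2.imread("pics/w5.png");hsv=cv2.cvtColor(im,cv2.COLOR_BGR2HSV)
T={"bs":(596.8,-124.8),"br":(613.2,-297.7),"ss":(458.2,-125.6),"sr":(468.9,-288.2)}
for lo,hi,z in(((95,15,140),(125,80,255),.071),((22,80,100),(35,255,255),.059)):
    m=cv2.inRange(hsv,lo,hi);m[295:]=0;m=cv2.morphologyEx(m,cv2.MORPH_CLOSE,np.ones((7,7)))
    for c in cv2.findContours(m,cv2.RETR_EXTERNAL,cv2.CHAIN_APPROX_NONE)[0]:
        if cv2.contourArea(c)<300: continue
        q=cv2.minAreaRect((onplane(cal,c.reshape(-1,2),z)[:,:2]*1000).astype(np.float32))
        k=min(T,key=lambda t:np.hypot(*np.subtract(T[t],q[0])))
        print(k,np.subtract(q[0],T[k]).round(1),np.round(q[1],1),round(q[2],1))
# kettle/gourd unchanged?
a,b=cv2.imread("pics/scene0.png"),cv2.imread("pics/s5.png")
print("diff",cv2.absdiff(a,b)[215:390,432:545].mean())
```

```text
bs [1.2 0.2] [54.  54.1] 73.2
br [0.9 1.3] [53.1 54.3] 44.1
ss [2.7 2.1] [40.1 40.4] 57.0
sr [2.6 2.1] [43.5 41.5] 59.4
diff 6.517623261694058
```

Run:
```python
from h import *
print(manip.hand_in(),manip.current_clock())
```

```text
the job is handed in; nothing more can be done
the job is handed in; nothing more can be done
```

I unstacked both pairs, taking the two small canisters first and then the two large ones. Each was set on its own mat and released only after the force reading showed contact. I handed the job in at about 62 s of the 115 s allowed; the hand-in gives no verdict.

| Canister | Offset from mat centre | Allowed | Turn off mat edges | Allowed |
|---|---|---|---|---|
| Large square | about 1 mm | 15 mm | about 1° | 0.2 rad (11°) |
| Large round | about 2 mm | 15 mm | – | – |
| Small square | about 3.4 mm | 10 mm | less than 1° | 0.2 rad (11°) |
| Small round | about 3.3 mm | 10 mm | – | – |

These figures come from the last wrist picture. In the last scene and wrist pictures all four stand upright, and the gripper is well clear of them.

- **Board height:** I first took the cutting board as 12 mm thick, but the first placing touched down about 7 mm lower than expected. That put the board at about 19.5 mm, and I used that for the rest. The next two touched within 1 mm of the expected height.
- **Large round release:** the contact check tripped early, about 3 mm above the expected height and only just at the force threshold. It may have been let go up to about 3 mm above the mat; it stands correctly in the final pictures.
- **Kettle and gourd:** by eye they are in the same place in the first and last scene pictures. I also compared those two pictures by pixels. The average difference around them was 6.5 grey levels, which I took as image noise without checking further.

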